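# Load a glazed tile into the tile warmer and set its press-and-turn regulator

## Robot

A 7-joint arm with a two-finger parallel gripper is mounted at the origin on a cart in front of the work surface, level with it; the furniture and walls round the work are solid. World frame = base frame: x ahead of the robot, y to its left, z up, the work surface at z = 0. Lengths are in mm, angles in rad, forces in N, time in s.
With the tool pointing down it reaches from about 400 to 875 mm from the base axis. Payload 4.4 kg.
Tool frame: the origin (TCP) lies midway between the tips of the shut fingers; the grasp point (between the pads) lies 19 mm behind it; z points along the fingers, y is the direction in which the jaws open and shut (so a half turn about z gives the same grasp; the last joint's range is limited). The gripper opens to 85 mm and grips with 20 to 120 N. Pads are 22 mm wide; open, the fingers measure 114 mm over their backs; the gripper's body (76 mm by 85 mm) begins 54 mm behind the grasp point. The pads swing forward as they close: fully open they stand 13 mm farther back than shut.
Start: joints at [-0.066, 0.628, 0.038, 1.517, -0.027, 0.996, -0.02], TCP at [650.014, 0.027, 231.313] pointing down, gripper open.
Joint ranges: [-3.06, 3.06], [-0.37, 2.12], [-1.25, 1.32], [0.18, 2.47], [-1.1, 4.24], [0.23, 1.98], [-2.94, 2.94]. Speed limits (rad/s): [2.57, 2.57, 3.14, 3.14, 3.14, 3.14, 3.14].

## Interface

Orientations are given as [roll, pitch, yaw] about the fixed x, y, z axes, in that order (R = Rz(yaw) Ry(pitch) Rx(roll)).
In Python, from cell import ctrl, vision gives the robot as it stands.
- The arm moves only by the tool play_rows, never from a script. Its arguments are lists of equal length, an entry for each row: "slide": the shift along the tool's x, y, z in mm, a list of three; "turn": the turn about the tool's z in rad; "fingers": the opening, from 0 (shut) to 1 (fully open). A call has 1 to 5 rows; each row is the pose to reach, as a shift and turn from the pose measured when the call began, along the tool's axes at that moment; what a row does not reach only later rows make up. A row lasts 1/8 s, in which the tool goes at most 62.5 mm and 10.7 degrees, less where a joint would pass 70% of its speed; a pose out of reach is approached as far as the arm can. A call with a gripper value outside its range is refused whole. The fingers move at their own pace and stop on an object; the grip force is fixed at half the most. Time passes only in rows, so rows that repeat a pose let the fingers close. It gives the time, the measured TCP pose, the force and the opening at its end, in the units of the state.
- ctrl.read_state(): the state, without advancing time (a new reading comes with each control period).
- vision.get_image(name): name is "scene" or "side" or "wrist"; returns (picture, depth): 480x640x3 uint8, blue, green, red; 480x640 float32, mm along the optical axis (not along the pixel's ray), 0 where there is no reading.
- vision.camera_params(name): a dict with "fx", "fy", "cx", "cy" (pixels), "position" and "rotation" of the camera in the world. Camera axes: x right, y up, looking along -z (the intrinsics and any distortion apply to the point x, -y, -z); pixel columns grow to the right and rows downward; lengths in mm; the calibration is good to about 2 mm. The wrist camera is an equidistant fisheye: a pixel r from the principal point sees the ray r / f radians off the axis. A picture is of the moment at which its call begins: read the wrist's pose just before it. camera_params takes no time and is no camera call; for the wrist camera it gives the pose at the moment of the call.
- ctrl.finish_job(): hands the job in, once; it reports no verdict.
The state is a dict: "clock": time; "qpos": joint angles; "qd": joint speeds; "tau": joint torques, N m; "eef_pos": TCP position; "tool_rot": TCP orientation; "force": force on the tool from outside, world axes, zero at the start; "torque": the same for the moment, N m; "width": finger opening in mm.
Only numpy, scipy, OpenCV 4.12 (cv2) and the standard library are available. Lean on these libraries where they do the work, as an engineer would, in place of code of your own. Each camera call takes 0.05 s, during which the arm holds its last target.

## Task

Lift the blue-glazed tile out of the wooden rack and slide it down into the slot of the tile warmer until it stands on the slot's floor, glazed end up, and let it go. Then press the warmer's sprung black knob down, turn it clockwise (seen from above) until its white pointer faces the yellow dot, and let it spring fully up there. Leave the ochre tile in its place in the rack.

Things in the scene. Friction and masses are not known exactly. Their poses are not given: they have to be found in the camera images.
- warmer: tile warmer, a cream box 160 (x) x 220 (y) mm, top 70 mm above the table, fixed. Origin: centre of its underside, on the table; x points to its back, away from the robot, y to its left. The tile slot in its top is centred at x 0, y +60 mm; the knob's axis is at x 0, y -55 mm.
- slot_floor (a point): centre of the slot's floor, 20 mm above the table; axes as the warmer's. The slot is 108 mm long (x), 13 mm wide (y), 50 mm deep from the warmer's top; flared aluminium lips on its long sides rise 10 mm above the top and widen the mouth to about 23 mm
- yellow_dot (a point): yellow dot on the warmer's top, 44 mm from the knob's axis in the warmer's +x direction. A grey dot lies 1.0 rad anticlockwise of it (the knob's start zone) and a red dot 0.97 rad clockwise
- knob_press (a joint): how far the knob is pressed down, m: 0 up, 0.008 fully down. A spring lifts it with 4.5 N at the top, 8.5 N at the bottom. An inner lock lets the knob turn from one zone to the next only while it is pressed more than 6 mm; let go between zones, it stays down
- knob_turn (a joint): knob angle, rad, growing clockwise seen from above, 0 to 2.4. At angle q the pointer points 1.2 - q anticlockwise of the warmer's +x, so it faces the yellow dot at 1.2. Zones in which it can stand up: 0 to 0.45 (off, the start), 1.1 to 1.3 (yellow), above 1.95 (red). Pressed, it turns easily (0.02 N m) and stays where left
- knob_grip (a point): middle of the knob's grip bar, on the knob's axis, 101 mm above the table when up; x along the bar to the white pointer. Black bar 48 mm long, 16 mm wide, 27 mm high (foot 88, top 115 mm above the table when up) on a round skirt of 50 mm diameter, 8 mm high, its underside 80 mm up, that moves with it
- rack: wooden tile rack, fixed: base 120 (x) x 170 (y) mm, 15 mm high, with two slots along x at y = +40 and -40 mm, each between rails 24 mm high, 14 mm apart. Origin: centre of its underside, on the table
- tile_blue: tile 100 (x) x 9 (y, thickness) x 100 (z) mm, 0.12 to 0.24 kg, bare clay below and blue-glazed above; stands upright in either slot of the rack. Origin: middle of its lower edge; z up the tile to the glazed end
- tile_ochre: the same tile with ochre-yellow glaze, standing in the other slot of the rack; to be left there
There are look-alikes about, which are no part of the job. What is shaped like the tile_blue but green or pink is not meant.

How it is judged:
By the outcome, as a careful person would: the job done as asked, in the order asked, and still so for the second after the job is handed in, with the robot touching nothing.
It also fails if it takes over 61 s, if anything falls off the work surface, if the arm or the gripper's body presses on something with over 40 N, if the wrist force passes 120 N, or if a joint passes its speed limit or range.

## Working session

There is one attempt and no reset: what is moved stays moved. The work goes in short steps, Python scripts to look and compute and a tool call to move; the robot and the scene stay as the last step left them, time stands still between calls to the robot, and variables do not carry over. Pictures are saved under pics/ and viewed, and the job is handed in when it is done.

Besides the shell and the picture viewer there is one more tool, called after "Request:" as a command line: name --pt "numbers of a row" for each row, then --argument value for the rest. play_rows: Moves the arm, as the interface text tells. Its arguments: {"type":"object","properties":{"slide":{"type":"array"},"turn":{"type":"array"},"fingers":{"type":"array"}},"required":["slide","turn","fingers"]}

```bash
ls; mkdir -p pics
python3 - <<'E'
from cell import ctrl, vision
import cv2, numpy as np
s=ctrl.read_state(); print({k:np.round(v,3).tolist() if not isinstance(v,float) else v for k,v in s.items()})
for n in ("scene","side","wrist"):
    im,d=vision.get_image(n); cv2.imwrite(f"pics/{n}0.png",im); np.savez(f"pics/{n}0.npz",im=im,d=d)
    p=vision.camera_params(n); print(n,p)
E
```

```text
pics
{'clock': 0.0, 'qpos': [-0.066, 0.629, 0.038, 1.518, -0.027, 0.996, -0.02], 'qd': [0.0, 0.0, 0.0, -0.001, 0.0, 0.001, -0.0], 'tau': [-0.001, -56.341, 1.226, -19.345, 0.011, 0.011, -0.0], 'eef_pos': [649.364, 0.057, 230.374], 'tool_rot': [-3.14, 0.0, 1.571], 'force': [0.074, -0.148, 0.156], 'torque': [0.024, -0.0, -0.01], 'width': 84.83373971946165}
scene {'fx': 573.5109548836077, 'fy': 573.5109548836077, 'cx': 317.5636663488857, 'cy': 236.8597225872314, 'position': array([ 81.68453981, 969.32798191, 573.07788118]), 'rotation': array([ 1.12094044, -0.02641923, -2.67117229])}
side {'fx': 484.8357712075077, 'fy': 484.8357712075077, 'cx': 323.491267579373, 'cy': 235.56857508973303, 'position': array([525.76386488, 875.85314077, 527.73844385]), 'rotation': array([1.06588898, 0.00679411, 3.12269142])}
wrist {'fx': 371.64829954431775, 'fy': 371.64829954431775, 'cx': 317.64197688943324, 'cy': 238.29114401590613, 'position': array([649.74094103,  81.55141806, 373.5864922 ]), 'rotation': array([-3.20219179e-01,  2.15863533e-03, -8.04208480e-05])}
```

View pics/scene0.png

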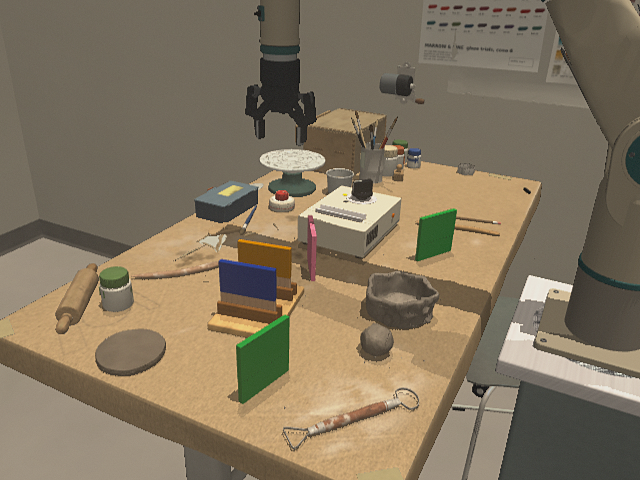

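View pics/side0.png

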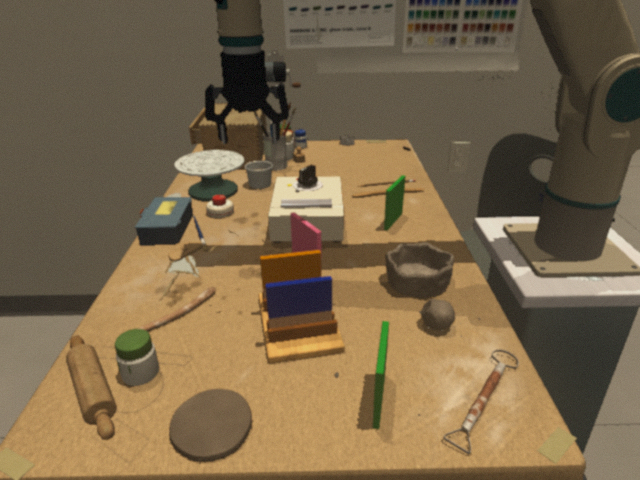

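View pics/wrist0.png

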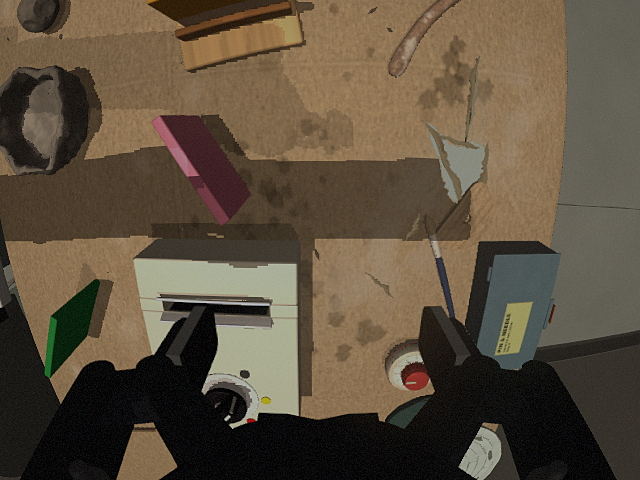

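The candidates at scene pixels are: blue tile (247,285) in the rack's near slot, ochre tile (264,262) in the far slot, green tiles (263,357) and (436,234), and the pink tile (311,248). The blue one at (247,285) is the target. Next I measure it and check a close crop.

```bash
cat > h.py <<'E'
import numpy as np, cv2
from scipy.spatial.transform import Rotation as Ro
def cloud(im,d,p,fish=False):
    v,u=np.mgrid[0:d.shape[0],0:d.shape[1]].astype(float)
    x=(u-p['cx'])/p['fx']; y=(v-p['cy'])/p['fy']
    if fish:
        r=np.hypot(x,y); k=np.where(r>1e-9,np.tan(np.minimum(r,1.5))/np.maximum(r,1e-9),1); x=x*k;y=y*k
    c=np.stack([x*d,-y*d,-d],-1)
    return c@Ro.from_euler('xyz',p['rotation']).as_matrix().T+np.array(p['position'])
def proj(P,p,fish=False):
    c=(np.atleast_2d(P)-p['position'])@Ro.from_euler('xyz',p['rotation']).as_matrix()
    x,y,z=c[:,0],-c[:,1],-c[:,2]
    if fish:
        r=np.hypot(x,y); t=np.arctan2(r,z); x,y=x/r*t,y/r*t
    else: x,y=x/z,y/z
    return np.stack([p['cx']+p['fx']*x,p['cy']+p['fy']*y],-1)
def load(n,tag='0'):
    from cell import vision
    z=np.load(f'pics/{n}{tag}.npz'); return z['im'],z['d']
E
python3 - <<'E'
from h import *
from cell import vision
for n in ("scene","side","wrist"):
    im,d=load(n); p=vision.camera_params(n); W=cloud(im,d,p,n=='wrist')
    np.save(f'pics/{n}W.npy',W)
    hsv=cv2.cvtColor(im,cv2.COLOR_BGR2HSV); ok=d>0
    def rep(name,m):
        P=W[m&ok]; 
        if len(P)<5: return
        lo,hi=np.percentile(P,[2,98],0).round(1),0
        c=np.median(P,0); xy=P[:,:2]-P[:,:2].mean(0); (cx,cy),(w,h),a=cv2.minAreaRect(P[:,:2].astype(np.float32))
        print(n,name,len(P),np.percentile(P,2,axis=0).round(1),np.percentile(P,98,axis=0).round(1),'rect',round(cx,1),round(cy,1),round(w,1),round(h,1),round(a,1))
    H,S,V=[hsv[...,i] for i in range(3)]
    rep('blue',(H>110)&(H<130)&(S>120)&(V>50)&(W[...,2]>40))
    rep('ochre',(H>10)&(H<25)&(S>200)&(W[...,2]>60))
    rep('yellowdot',(H>24)&(H<35)&(S>150)&(W[...,2]>60)&(W[...,2]<80))
    rep('red',((H<5)|(H>175))&(S>150)&(W[...,2]>60)&(W[...,2]<80))
    rep('cream',(S<60)&(V>130)&(abs(W[...,2]-70)<4)&(W[...,1]<200)&(W[...,1]>-200))
    rep('rackbase',(abs(W[...,2]-15)<4)&(W[...,1]>200)&(W[...,1]<480)&(W[...,0]>480)&(W[...,0]<720))
    rep('rail',(abs(W[...,2]-24)<2)&(W[...,1]>200)&(W[...,1]<480)&(W[...,0]>480)&(W[...,0]<720))
im,d=load('scene'); cv2.imwrite('pics/crop1.png',cv2.resize(im[180:350,180:420],None,fx=3.3,fy=3.3,interpolation=cv2.INTER_CUBIC))
im,d=load('wrist'); cv2.imwrite('pics/crop2.png',cv2.resize(im[230:430,120:330],None,fx=2.9,fy=2.9,interpolation=cv2.INTER_CUBIC))
E
```

```text
scene blue 235 [505.6 261.   57.5] [598.9 283.1 117.5] rect 533.9 -203.4 980.8 96.7 87.6
scene ochre 338 [521.3 182.3  62.7] [616.4 204.5 117. ] rect 570.1 192.8 100.9 14.7 11.1
scene cream 1483 [ 471.5 -196.7   68.6] [624.7 -41.2  73.1] rect 345.8 -102.9 171.0 577.8 85.0
scene rackbase 2964 [508.4 209.6  11.3] [713.3 477.   17.5] rect 595.8 345.2 338.7 108.7 51.6
scene rail 113 [501.9 214.4  22.2] [601.7 293.8  25.9] rect 540.5 267.1 117.8 72.7 54.5
side blue 311 [  72.6 -774.4   55.3] [599.8 281.9 436.3] rect 459.4 -364.3 1262.6 549.5 59.9
side ochre 1390 [523.5 182.7  71. ] [616.3 204.  116.7] rect 354.2 -325.8 1183.3 231.1 59.6
side cream 399 [ 473.6 -195.7   69. ] [622.2 -50.3  73.6] rect 284.8 -85.5 161.9 698.1 82.0
side rackbase 5366 [498.2 255.   11.2] [714.2 477.2  16.8] rect 600.5 353.5 307.7 166.3 66.5
side rail 142 [499.2 213.6  22.1] [614.5 293.2  25.8] rect 558.0 244.2 108.5 84.0 10.4
wrist ochre 1435 [525.5 -10.1  61.8] [716.  186.1 331.1] rect 618.3 -16.5 406.6 207.8 87.4
wrist yellowdot 53 [ 563.  -209.4   60.6] [597.1 -96.8  73.1] rect 586.1 -149.6 30.0 119.0 16.5
wrist red 34 [ 505.4 -241.4   60.4] [578.1  53.3  78.9] rect 542.3 -94.6 78.2 297.2 5.3
wrist cream 12094 [ 474.2 -193.3   69.1] [626.8 -42.8  72. ] rect 549.4 -120.1 160.5 159.0 89.2
wrist rackbase 12 [621.  200.   12.7] [627.3 201.8  16.6] rect 624.2 200.7 6.5 1.5 6.4
```

View pics/crop1.png

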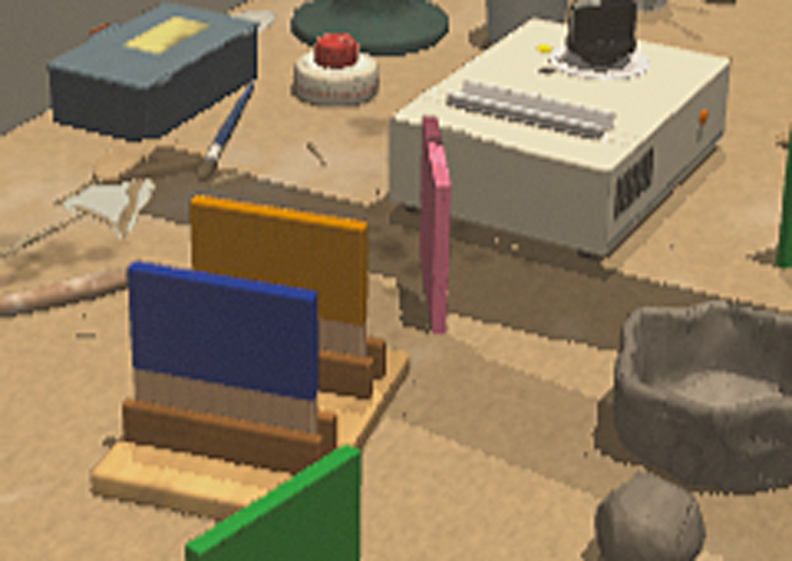

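View pics/crop2.png

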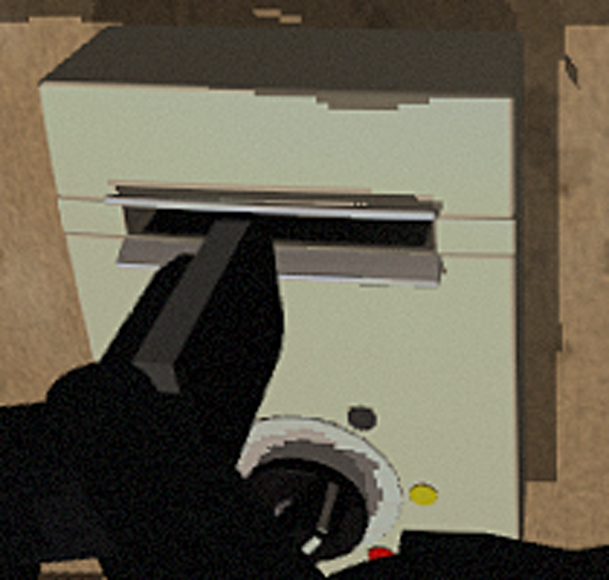

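Run:
```python
from h import *
from scipy import ndimage
def line(P,zlo,zhi):
    Q=P[(P[:,2]>zlo)&(P[:,2]<zhi)]; c=Q.mean(0); n=np.linalg.svd(Q-c)[2]; return c,n
for n in ("scene","side"):
    im,d=load(n); W=np.load(f'pics/{n}W.npy'); hsv=cv2.cvtColor(im,cv2.COLOR_BGR2HSV); H,S,V=[hsv[...,i].astype(int) for i in range(3)]
    b=(H>105)&(H<130)&(S>100)&(d>0)&(W[...,0]>480)&(W[...,0]<640)&(W[...,1]>240)&(W[...,1]<310)&(W[...,2]>30)
    P=W[b]; print(n,len(P),P.min(0).round(1),P.max(0).round(1))
    # face (exclude top): near y-plane
    f=P[P[:,2]<112]; c=f.mean(0); 
    A=np.c_[f[:,0]-c[0],f[:,2]-c[2],np.ones(len(f))]; k=np.linalg.lstsq(A,f[:,1]-c[1],rcond=None)[0]
    r=f[:,1]-c[1]-A@k; print(' face centre',c.round(1),'yaw',np.arctan(k[0]).round(4),'tilt',k[1].round(4),'res',r.std().round(2))
    t=np.array([np.cos(np.arctan(k[0])),np.sin(np.arctan(k[0]))]); s=(f[:,:2]-c[:2])@t; print(' extent',np.percentile(s,[0,1,99,100]).round(1), 'mid', (c[:2]+t*(s.min()+s.max())/2).round(1))
    top=P[P[:,2]>115]; print(' top',len(top),np.median(top,0).round(1) if len(top) else '')
for n in ("wrist","scene","side"):
    im,d=load(n); W=np.load(f'pics/{n}W.npy'); hsv=cv2.cvtColor(im,cv2.COLOR_BGR2HSV); H,S,V=[hsv[...,i].astype(int) for i in range(3)]
    m=(S<90)&(V>110)&(abs(W[...,2]-70.5)<3)&(W[...,0]>450)&(W[...,0]<650)&(W[...,1]<0)&(W[...,1]>-290)
    m=ndimage.binary_opening(m,iterations=1)
    P=W[m][:,:2].astype(np.float32); print(n,len(P),cv2.minAreaRect(P), 'z',np.median(W[m][:,2]))
    # colors dots
    z=W[...,2]; a=(abs(z-71)<3)&(W[...,0]>470)&(W[...,0]<630)&(W[...,1]<-90)&(W[...,1]>-280)
    y=(H>22)&(H<35)&(S>130)&(V>100)&a; print(' yellow',y.sum(),W[y].mean(0).round(1) if y.sum() else '', np.argwhere(y).mean(0) if y.sum() else '')
    y=((H<5)|(H>175))&(S>150)&a; print(' red',y.sum(),W[y].mean(0).round(1) if y.sum() else '')
    k=(V<60)&(z>100)&(z<125)&(W[...,0]>500)&(W[...,0]<600)&(W[...,1]<-130)&(W[...,1]>-230); print(' knob',k.sum(),W[k].mean(0).round(1) if k.sum() else '')
```

```text
scene 491 [504.4 258.5  55.9] [603.1 285.3 117.7]
 face centre [529.4 270.   80.6] yaw 0.1965 tilt -0.0053 res 1.79
 extent [-25.5 -24.7  72.7  74.8] mid [553.6 274.8]
 top 132 [550.5 272.4 115.9]
side 719 [507.1 259.7  59.5] [602.8 283.6 117.4]
 face centre [547.2 273.   92.5] yaw 0.1803 tilt -0.0046 res 0.97
 extent [-40.5 -38.9  47.5  54.3] mid [554.  274.3]
 top 178 [554.7 271.  115.9]
wrist 13438 ((548.8766479492188, -148.19107055664062), (216.906494140625, 159.98074340820312), 89.00971984863281) z 70.53881485408041
 yellow 52 [ 592.  -204.8   71.8] [400.28846154 265.30769231]
 red 21 [ 571.7 -238.8   71.5]
 knob 250 [ 559.7 -187.2  109.6]
scene 1997 ((548.7926025390625, -148.0988311767578), (226.7105255126953, 161.9707489013672), 89.05261993408203) z 70.7359717066077
 yellow 7 [ 590.5 -203.5   71.2] [194.42857143 344.71428571]
 red 0 
 knob 125 [ 543.7 -198.2  108.4]
side 2080 ((548.1552734375, -148.5446319580078), (222.25994873046875, 159.74847412109375), 89.07427978515625) z 70.66046205095913
 yellow 6 [ 591.4 -205.    72. ] [184.5 289. ]
 red 0 
 knob 95 [ 545.7 -196.3  108.9]
```

Request:
play_rows --pt "45 -15 0" --pt "100 -33 0" --pt "155 -52 0" --pt "210 -72 0" --pt "250 -88 0" --turn '[0.15,0.32,0.49,0.66,0.83]' --fingers '[1,1,1,1,1]'

```text
clock: 0.78
eef_pos: [559.9, 253.2, 230.3]
tool_rot: [-3.139, 0.001, 0.738]
force: [-0.3, 0.3, 1.0]
width: 85.6
```

Request:
play_rows --pt "3 -6 0" --pt "6 -12 5" --pt "8 -16 15" --pt "8 -16 25" --pt "8 -16 25" --turn '[0.17,0.34,0.5,0.55,0.55]' --fingers '[1,1,1,1,1]'

```text
clock: 1.4
eef_pos: [554.3, 270.0, 204.3]
tool_rot: [-3.141, 0.004, 0.19]
force: [-0.4, -0.3, 0.1]
width: 85.4
```

```bash
cat > look.py <<'E'
import sys
from h import *
from cell import ctrl, vision
def look(n,tag):
    s=ctrl.read_state(); p=vision.camera_params(n); im,d=vision.get_image(n); np.savez(f'pics/{n}{tag}.npz',im=im,d=d); cv2.imwrite(f'pics/{n}{tag}.png',im)
    W=cloud(im,d,p,n=='wrist'); np.save(f'pics/{n}{tag}W.npy',W); np.save(f'pics/{n}{tag}p.npy',p,allow_pickle=True)
    print(n,s['clock'],np.round(s['eef_pos'],1),np.round(s['tool_rot'],3),np.round(s['force'],1),np.round(s['width'],1)); return im,d,p,W
E
python3 - <<'E'
from look import *
im,d,p,W=look('wrist','1')
hsv=cv2.cvtColor(im,cv2.COLOR_BGR2HSV); H,S,V=[hsv[...,i].astype(int) for i in range(3)]
b=(H>105)&(H<130)&(S>100)&(d>0)&(abs(W[...,2]-116)<3)&(abs(W[...,1]-270)<40)&(abs(W[...,0]-554)<70)
P=W[b]; print(len(P),P.mean(0),P[:,2].std(),cv2.minAreaRect(P[:,:2].astype(np.float32)))
E
```

```text
wrist 1.4 [554.3 270.  204.3] [-3.141  0.004  0.19 ] [-0.4 -0.3  0.1] 85.4
1097 [559.91861856 270.50476764 115.69672528] 0.6675243957421795 ((555.8513793945312, 270.0154113769531), (99.65672302246094, 8.951332092285156), 10.14294719696045)
```

View pics/wrist1.png

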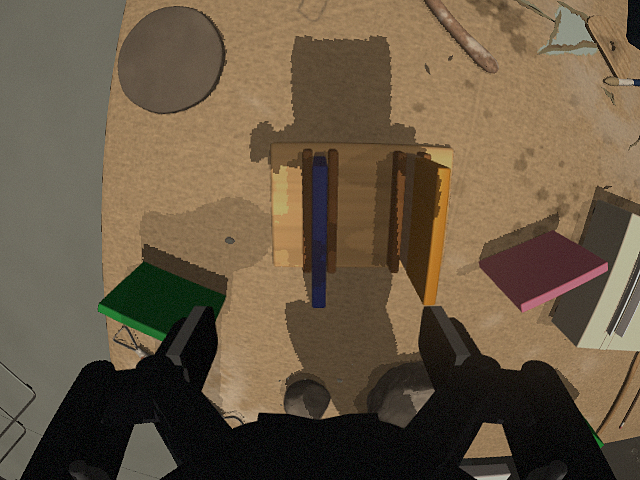

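Run:
```python
from h import *
W=np.load('pics/wrist1W.npy'); im,d=load('wrist','1'); hsv=cv2.cvtColor(im,cv2.COLOR_BGR2HSV); H,S,V=[hsv[...,i].astype(int) for i in range(3)]
g=(H>50)&(H<75)&(S>150)&(W[...,1]>100); P=W[g]; print(P.min(0),P.max(0))
q=P[P[:,2]>90];print(q.min(0),q.max(0))
g=((H>160)&(S>60)&(V>80))&(W[...,2]>50)&(W[...,1]>-40); P=W[g]; print(len(P),np.percentile(P,[1,99],0))
```

```text
[436.12962127 201.93978452   0.95334555] [634.40776221 446.05214261 346.89260692]
[437.96367059 201.93978452  90.0012795 ] [634.40776221 446.05214261 346.89260692]
882 [[522.78993871   5.31493244  61.73838001]
 [578.93068191  90.2847381  102.06599485]]
```

Request:
play_rows --pt "2 0 40" --pt "2 0 85" --pt "2 0 115" --pt "2 0 121" --pt "2 0 121" --turn '[0.012,0.012,0.012,0.012,0.012]' --fingers '[1,1,1,1,0.9]'

```text
clock: 2.08
eef_pos: [557.2, 270.2, 84.7]
tool_rot: [-3.141, 0.002, 0.177]
force: [0.3, -0.5, 1.5]
width: 76.8
```

Request:
play_rows --pt "0 0 0" --pt "0 0 0" --pt "0 0 0" --pt "0 0 0" --pt "0 0 0" --turn '[0,0,0,0,0]' --fingers '[0.6,0.3,0,0,0]'

```text
clock: 2.7
eef_pos: [557.6, 270.3, 85.2]
tool_rot: [-3.14, 0.001, 0.178]
force: [-0.9, -1.3, 3.3]
width: 8.1
```

Request:
play_rows --pt "0 0 -8" --pt "0 0 -30" --pt "0 0 -65" --pt "0 0 -105" --pt "0 0 -140" --turn '[0,0,0,0,0]' --fingers '[0,0,0,0,0]'

```text
clock: 3.32
eef_pos: [557.6, 270.1, 226.6]
tool_rot: [-3.14, 0.001, 0.177]
force: [0.1, -0.2, -1.6]
width: 7.9
```

Request:
play_rows --pt "0 0 -6" --pt "0 0 -6" --pt "0 0 -6" --turn '[0,0,0]' --fingers '[0,0,0]'

```text
clock: 3.7
eef_pos: [556.4, 269.8, 230.9]
tool_rot: [-3.141, 0.005, 0.177]
force: [-0.1, 0.1, -1.9]
width: 8.3
```

Run:
```python
from look import *
look('wrist','2');look('side','2')
```

```text
wrist 3.7 [556.4 269.8 230.9] [-3.141  0.005  0.177] [-0.1  0.1 -1.9] 8.3
side 3.75 [556.5 269.8 230.9] [-3.141  0.004  0.177] [-0.2 -0.  -0.9] 7.8
```

View pics/side2.png

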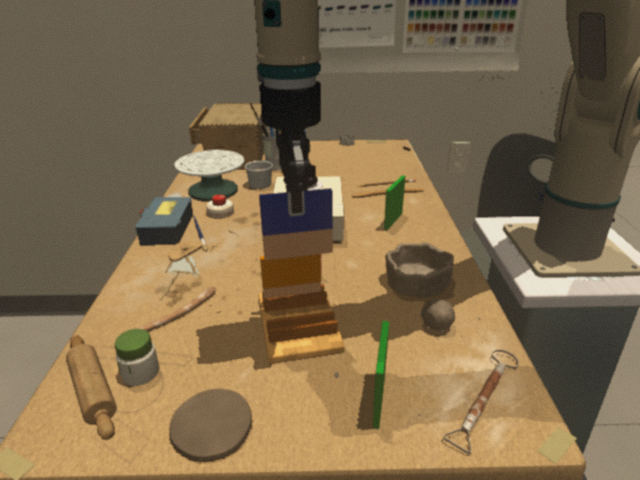

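View pics/wrist2.png

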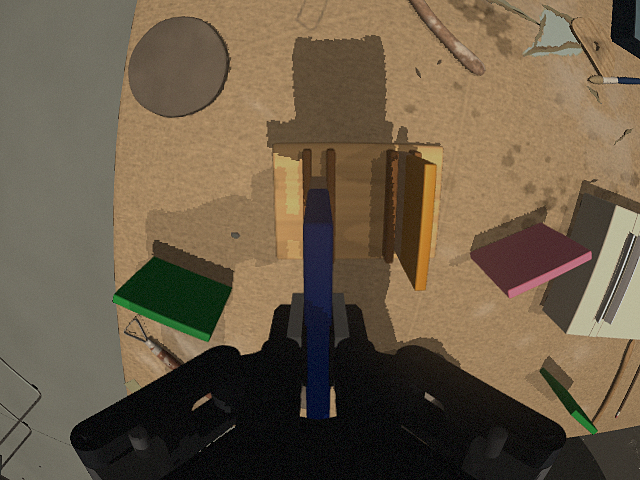

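Request:
play_rows --pt "-7 35 0" --pt "-18 85 0" --pt "-29 140 0" --pt "-41 200 0" --pt "-52 255 0" --turn '[0.04,0.08,0.12,0.16,0.194]' --fingers '[0,0,0,0,0]'

```text
clock: 4.42
eef_pos: [550.0, 7.4, 230.6]
tool_rot: [3.14, 0.005, -0.018]
force: [1.1, 0.8, -1.4]
width: 7.9
```

Request:
play_rows --pt "1 30 0" --pt "2 65 0" --pt "2 88 0" --pt "2 95 0" --pt "2 95 0" --turn '[0,0,0,0,0]' --fingers '[0,0,0,0,0]'

```text
clock: 5.05
eef_pos: [550.1, -87.2, 230.2]
tool_rot: [3.141, 0.006, -0.019]
force: [-0.9, -0.0, -1.0]
width: 8.1
```

Run:
```python
from look import *
im,d,p,W=look('wrist','3')
s=ctrl.read_state(); T=np.array(s['eef_pos']); Rm=Ro.from_euler('xyz',s['tool_rot']).as_matrix()
hsv=cv2.cvtColor(im,cv2.COLOR_BGR2HSV); H,S,V=[hsv[...,i].astype(int) for i in range(3)]
L=(W-T)@Rm
b=(H>105)&(H<130)&(S>100)&(d>0)&(abs(L[...,0])<80)&(abs(L[...,1])<30)&(abs(L[...,2]+30)<40)
P=L[b]; print(len(P),P.min(0).round(1),P.max(0).round(1))
top=P[P[:,2]<np.percentile(P[:,2],30)+3]; print(np.median(P,0),cv2.minAreaRect(P[abs(P[:,2]-np.percentile(P[:,2],20))<4][:,:2].astype(np.float32)), np.percentile(P[:,2],[5,20,50,80]))
m=(S<90)&(V>110)&(abs(W[...,2]-70.5)<3)&(W[...,0]>450)&(W[...,0]<650)&(W[...,1]<0)&(W[...,1]>-290)
Q=W[m]; print(len(Q),cv2.minAreaRect(Q[:,:2].astype(np.float32)),np.median(Q[:,2]))
look('scene','3')
```

```text
wrist 5.05 [550.1 -87.2 230.2] [ 3.141  0.006 -0.019] [-0.9 -0.  -1. ] 8.1
4852 [-37.1 -30.  -69.9] [48.7 29.9  7.6]
[ 11.94502691  -0.39082518 -30.54501216] ((5.666748046875, -5.978546142578125), (85.45296478271484, 21.827068328857422), 0.10784392803907394) [-54.50768387 -31.14273281 -30.54501216 -30.02942927]
29948 ((548.6567993164062, -149.9559326171875), (220.13905334472656, 159.7578125), 89.25926971435547) 70.47400006115956
scene 5.1 [550.2 -86.3 230.3] [ 3.141  0.006 -0.017] [-0.4 -0.2 -1.6] 8.0
```

View pics/wrist3.png

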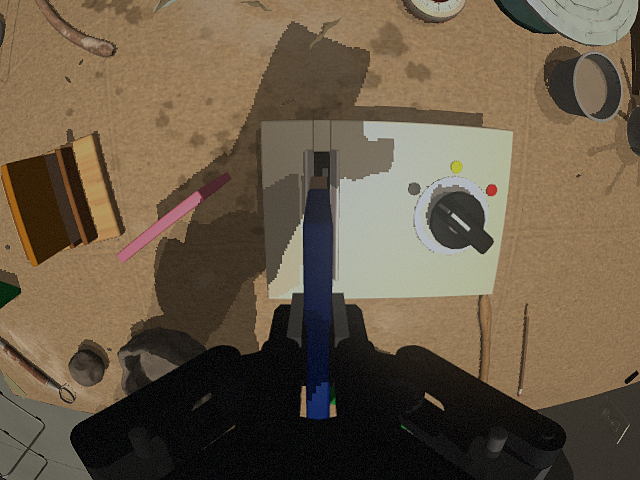

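Run:
```python
from h import *
W=np.load('pics/wrist3W.npy'); im,d=load('wrist','3')
m=(W[...,2]>76)&(W[...,2]<84)&(abs(W[...,0]-555)<70)&(abs(W[...,1]+89)<30)
P=W[m]; print(len(P))
for lo in range(540,611,10):
    q=P[(P[:,0]>=lo)&(P[:,0]<lo+10)]
    a=q[q[:,1]>-89][:,1]; b=q[q[:,1]<=-89][:,1]
    print(lo,len(a),len(b),np.percentile(a,[5,50,95]).round(1) if len(a) else '',np.percentile(b,[5,50,95]).round(1) if len(b) else '')
# dark slot pixels at z<65
m=(W[...,2]<66)&(W[...,2]>10)&(abs(W[...,0]-550)<62)&(abs(W[...,1]+89)<12); P=W[m]; print(len(P),np.percentile(P,[1,99],0).round(1))
# dots
hsv=cv2.cvtColor(im,cv2.COLOR_BGR2HSV); H,S,V=[hsv[...,i].astype(int) for i in range(3)]
a=(abs(W[...,2]-71)<3)&(W[...,1]<-140)
for nm,mm in (('y',(H>22)&(H<35)&(S>130)&(V>100)),('r',((H<5)|(H>175))&(S>150)),('g',(V<140)&(S<60)&(W[...,1]>-190)&(W[...,0]>560))):
    y=mm&a; print(nm,y.sum(),W[y].mean(0).round(1))
k=(W[...,2]>111)&(W[...,2]<119)&(W[...,1]<-150)&(W[...,0]<600)&(W[...,0]>500)&(W[...,1]>-250); P=W[k]; print('knob top',len(P),P.mean(0),cv2.minAreaRect(P[:,:2].astype(np.float32)))
sk=(V>150)&(S<60)&(W[...,2]>111)&k; print('white',sk.sum(),W[sk].mean(0) if sk.sum() else '')
cv2.imwrite('pics/crop3.png',cv2.resize(im[110:310,250:530],None,fx=2.8,fy=2.8,interpolation=cv2.INTER_CUBIC))
```

```text
1065
540 0 68  [-103.2 -101.6  -99.3]
550 0 70  [-103.3 -100.9  -99.3]
560 16 72 [-77.6 -76.7 -76.6] [-103.3 -101.7  -99.4]
570 41 80 [-79.4 -77.8 -76.9] [-104.2 -101.8  -99.5]
580 78 83 [-81.1 -78.8 -76.5] [-104.2 -101.8  -99.6]
590 81 84 [-81.4 -79.  -76.6] [-104.3 -102.   -99.7]
600 50 42 [-81.5 -79.2 -76.9] [-104.4 -102.   -99.9]
610 0 0  
394 [[566.8 -97.   18.5]
 [599.6 -84.4  65.7]]
y 106 [ 591.9 -205.2   71.6]
r 94 [ 572.2 -241.2   71.5]
g 600 [ 589.3 -158.7   70.8]
knob top 1095 [ 549.53833989 -202.70799837  115.0434162 ] ((548.4028930664062, -204.23463439941406), (48.65949249267578, 16.469388961791992), 51.34064483642578)
white 80 [ 555.92381866 -194.70191569  116.06598168]
```

View pics/crop3.png

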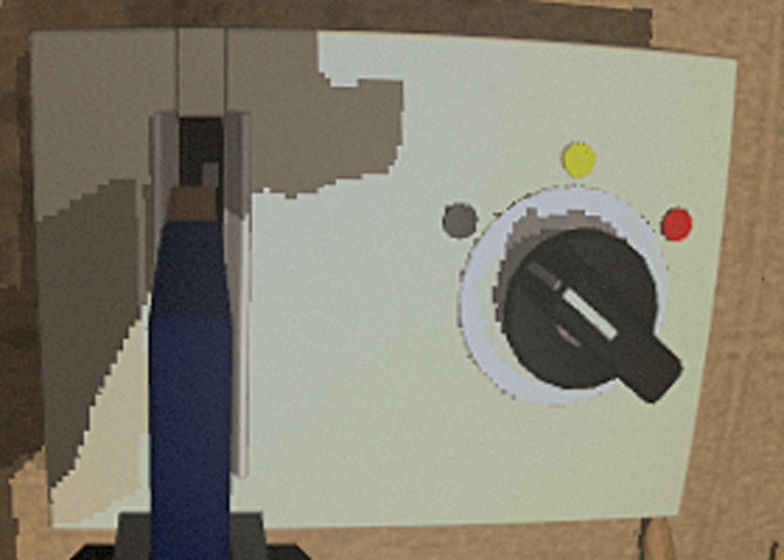

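View pics/scene3.png

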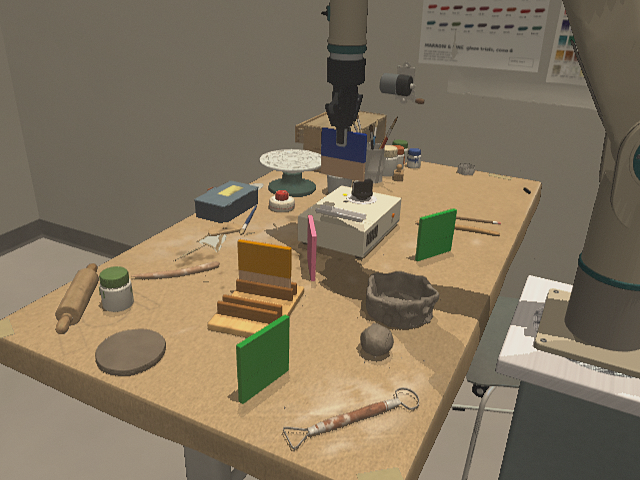

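Run:
```python
from h import *
W=np.load('pics/wrist3W.npy'); im,d=load('wrist','3')
hsv=cv2.cvtColor(im,cv2.COLOR_BGR2HSV); H,S,V=[hsv[...,i].astype(int) for i in range(3)]
b=(H>105)&(H<130)&(S>100)&(abs(W[...,2]-260.7)<2)&(abs(W[...,1]+88)<12)
P=W[b]
for lo in range(500,605,10):
    q=P[(P[:,0]>=lo)&(P[:,0]<lo+10)]
    if len(q): print(lo,len(q),np.percentile(q[:,1],[2,50,98]).round(1))
print(P[:,0].max())
b=(W[...,2]<255)&(W[...,2]>155)&(abs(W[...,1]+88)<8)&(W[...,0]>590)&(W[...,0]<606); P=W[b]
for lo in range(155,255,10):
    q=P[(P[:,2]>=lo)&(P[:,2]<lo+10)]
    if len(q): print(lo,len(q),np.percentile(q[:,:2],[2,50,98],0).round(1).tolist())
```

```text
510 207 [-90.2 -86.  -81.5]
520 408 [-90.7 -86.1 -81.4]
530 408 [-90.3 -86.4 -82. ]
540 437 [-90.3 -86.5 -82.8]
550 497 [-90.4 -86.6 -82.7]
560 629 [-91.1 -86.6 -82.2]
570 716 [-91.5 -86.8 -82.4]
580 596 [-91.5 -86.3 -82.7]
590 461 [-91.3 -85.9 -82.6]
598.8478527357132
155 15 [[597.7, -91.3], [598.0, -87.1], [598.3, -83.8]]
165 46 [[596.8, -92.1], [598.1, -87.9], [598.3, -83.7]]
175 51 [[597.2, -91.7], [598.2, -87.6], [598.5, -82.9]]
185 71 [[597.5, -91.6], [598.3, -87.6], [598.6, -83.2]]
195 57 [[597.4, -91.7], [598.1, -87.2], [598.7, -83.0]]
205 87 [[597.7, -92.0], [598.6, -87.6], [598.8, -82.8]]
215 106 [[597.3, -92.1], [598.8, -87.6], [599.0, -82.7]]
225 150 [[597.8, -91.8], [598.6, -87.2], [599.1, -82.9]]
235 152 [[597.8, -91.9], [598.7, -87.6], [599.1, -82.9]]
245 204 [[597.5, -91.8], [598.7, -87.2], [599.2, -82.7]]
```

```bash
python3 -c "
from cell import ctrl
s=ctrl.read_state();print(s['eef_pos'],s['tool_rot'])"
```

```text
[550.30970585 -85.95962527 230.31767544] [ 3.1414015   0.00566542 -0.01638862]
```

Request:
play_rows --pt "1 3 20" --pt "1 3.5 45" --pt "1 3.5 62" --pt "1 3.5 65" --pt "1 3.5 65" --turn '[0,0,0,0,0]' --fingers '[0,0,0,0,0]'

```text
clock: 5.78
eef_pos: [551.3, -89.3, 165.6]
tool_rot: [3.141, 0.005, -0.016]
force: [0.6, -0.9, -0.5]
width: 7.8
```

Run:
```python
from look import *
im,d,p,W=look('wrist','4')
s=ctrl.read_state()
ytop=s['eef_pos'][2]
b=(W[...,2]<ytop+25)&(W[...,2]>100)&(abs(W[...,1]+89)<9)&(W[...,0]>585)&(W[...,0]<606); P=W[b]
for lo in range(100,200,15):
    q=P[(P[:,2]>=lo)&(P[:,2]<lo+15)]
    if len(q): print(lo,len(q),np.percentile(q[:,:2],[2,50,98],0).round(1).tolist())
m=(W[...,2]>76)&(W[...,2]<84)&(abs(W[...,0]-555)<70)&(abs(W[...,1]+89)<30)
P=W[m]
for lo in range(550,611,10):
    q=P[(P[:,0]>=lo)&(P[:,0]<lo+10)]
    a=q[q[:,1]>-89][:,1]; b=q[q[:,1]<=-89][:,1]
    print(lo,len(a),len(b),np.percentile(a,[5,50,95]).round(1) if len(a) else '',np.percentile(b,[5,50,95]).round(1) if len(b) else '')
m=(W[...,2]<66)&(W[...,2]>10)&(abs(W[...,0]-550)<62)&(abs(W[...,1]+89)<12); P=W[m]; print(len(P),np.percentile(P,[1,99],0).round(1))
cv2.imwrite('pics/crop4.png',cv2.resize(im[110:330,230:430],None,fx=2.7,fy=2.7,interpolation=cv2.INTER_CUBIC))
```

```text
wrist 5.775 [551.3 -89.3 165.6] [ 3.141  0.005 -0.016] [ 0.6 -0.9 -0.5] 7.8
100 67 [[598.2, -93.9], [599.3, -89.7], [599.6, -85.5]]
115 99 [[598.7, -93.6], [599.5, -89.6], [599.8, -85.1]]
130 103 [[598.4, -94.0], [599.4, -89.6], [599.9, -85.0]]
145 151 [[598.5, -94.1], [599.9, -89.2], [600.2, -84.7]]
160 216 [[599.0, -94.0], [599.8, -89.6], [600.3, -85.0]]
175 280 [[599.0, -93.9], [599.9, -89.2], [600.3, -84.9]]
190 20 [[599.4, -93.7], [600.0, -90.2], [600.3, -85.4]]
550 73 98 [-78.6 -77.3 -75.9] [-103.3 -101.3  -99.5]
560 79 100 [-79.6 -77.7 -76.3] [-103.9 -101.9 -100.1]
570 106 109 [-80.4 -78.5 -76.5] [-103.9 -101.9  -99.6]
580 129 109 [-80.7 -78.7 -76.3] [-103.9 -102.   -99.6]
590 122 119 [-80.9 -79.1 -76.6] [-103.9 -102.   -99.7]
600 66 76 [-81.  -79.3 -77.4] [-104.6 -102.1 -100.3]
610 0 0  
305 [[579.7 -97.1  18.7]
 [602.2 -83.7  65.9]]
```

View pics/crop4.png

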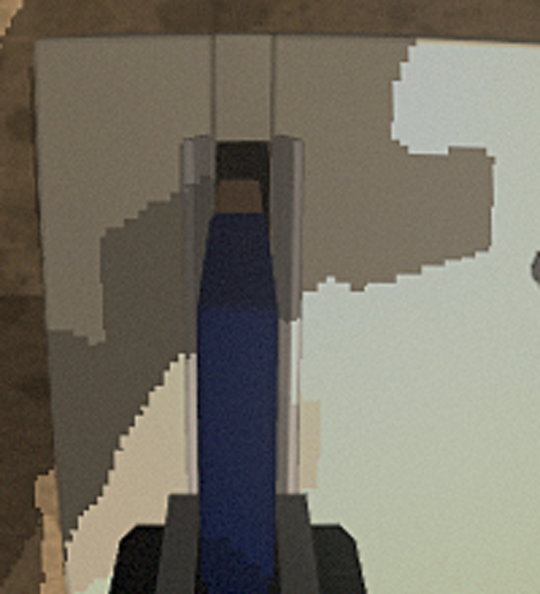

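Request:
play_rows --pt "0 1 5" --pt "0 1 20" --pt "0 1 35" --pt "0 1 45" --pt "0 1 45" --turn '[0,0,0,0,0]' --fingers '[0,0,0,0,0]'

```text
clock: 6.45
eef_pos: [550.4, -90.4, 119.7]
tool_rot: [3.141, 0.007, -0.016]
force: [-0.1, 0.1, -0.8]
width: 7.7
```

No contact. Continue down.

Request:
play_rows --pt "0 0 10" --pt "0 0 20" --pt "0 0 26" --pt "0 0 28" --pt "0 0 28" --turn '[0,0,0,0,0]' --fingers '[0,0,0,0,0]'

```text
clock: 7.08
eef_pos: [550.3, -90.5, 91.7]
tool_rot: [3.141, 0.007, -0.016]
force: [-0.2, -0.4, -2.4]
width: 7.6
```

Request:
play_rows --pt "0 0 1" --pt "0 0 2" --pt "0 0 2" --turn '[0,0,0]' --fingers '[0,0,0]'

```text
clock: 7.45
eef_pos: [550.4, -90.6, 90.3]
tool_rot: [3.141, 0.006, -0.017]
force: [-1.0, 0.9, 4.6]
width: 8.1
```

Request:
play_rows --pt "0 0 0.5" --pt "0 0 0.5" --pt "0 0 0.5" --pt "0 0 0.5" --pt "0 0 0.5" --turn '[0,0,0,0,0]' --fingers '[0.1,0.3,0.6,0.6,0.6]'

```text
clock: 8.07
eef_pos: [550.4, -90.6, 89.7]
tool_rot: [3.141, 0.006, -0.017]
force: [0.2, 0.6, -0.3]
width: 51.8
```

Request:
play_rows --pt "0 0 -20" --pt "0 0 -55" --pt "0 0 -95" --pt "0 0 -105" --pt "0 0 -105" --turn '[0,0,0,0,0]' --fingers '[0.6,0.6,0.6,0.6,0.6]'

```text
clock: 8.7
eef_pos: [551.2, -90.4, 194.8]
tool_rot: [-3.141, 0.005, -0.016]
force: [0.7, 0.3, -0.1]
width: 51.4
```

Run:
```python
from look import *
im,d,p,W=look('wrist','5')
hsv=cv2.cvtColor(im,cv2.COLOR_BGR2HSV); H,S,V=[hsv[...,i].astype(int) for i in range(3)]
b=(H>105)&(H<130)&(S>100)&(W[...,2]>85)&(abs(W[...,1]+90)<12)&(abs(W[...,0]-550)<60)
P=W[b]; print('tile top z',np.percentile(P[:,2],[5,50,95])); P=P[abs(P[:,2]-np.median(P[:,2]))<3]; print(P.mean(0),cv2.minAreaRect(P[:,:2].astype(np.float32)))
k=(W[...,2]>111)&(W[...,2]<119)&(W[...,1]<-150)&(W[...,0]<600)&(W[...,0]>500)&(W[...,1]>-250); P=W[k]; print('knob top',len(P),P.mean(0),cv2.minAreaRect(P[:,:2].astype(np.float32)))
im,d,p,W=look('scene','5'); cv2.imwrite('pics/crop5.png',cv2.resize(im[140:300,240:450],None,fx=3.4,fy=3.4,interpolation=cv2.INTER_CUBIC))
```

```text
wrist 8.7 [551.2 -90.4 194.8] [-3.141  0.005 -0.016] [ 0.7  0.3 -0.1] 51.4
tile top z [119.69995377 121.01083274 289.21833341]
[548.26865565 -89.92627462 120.68445215] ((548.758056640625, -89.99392700195312), (9.131458282470703, 99.3358154296875), 88.9460678100586)
knob top 1325 [ 549.81743866 -202.46023769  115.00673535] ((548.588134765625, -204.21432495117188), (48.53501892089844, 16.278865814208984), 51.76113510131836)
scene 8.75 [550.6 -90.2 193.9] [-3.141  0.007 -0.016] [-0.5 -0.8 -0.6] 50.9
```

View pics/crop5.png

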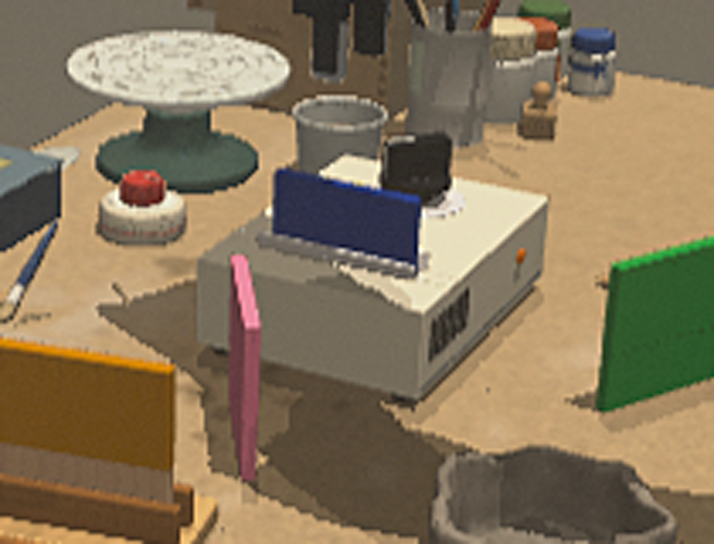

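View pics/wrist5.png

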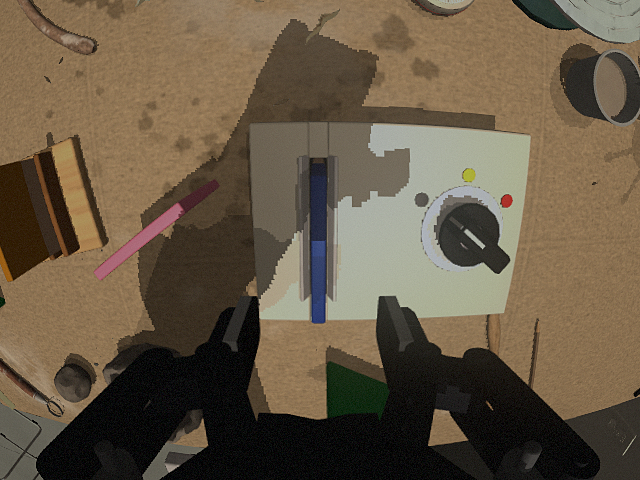

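Request:
play_rows --pt "0 25 0" --pt "0 55 0" --pt "0 85 0" --pt "0 108 5" --pt "0 114 15" --turn '[-0.16,-0.34,-0.52,-0.7,-0.87]' --fingers '[0.5,0.5,0.5,0.5,0.5]'

```text
clock: 9.43
eef_pos: [547.2, -206.3, 176.9]
tool_rot: [-3.134, 0.007, 0.856]
force: [-0.2, 0.8, -0.5]
width: 42.8
```

Request:
play_rows --pt "0 0 0" --pt "0 0 0" --turn '[-0.05,-0.05]' --fingers '[0.5,0.5]'

```text
clock: 9.68
eef_pos: [546.1, -206.3, 175.3]
tool_rot: [-3.13, 0.007, 0.905]
force: [0.6, -0.3, 1.0]
width: 42.6
```

```bash
cat > kn.py <<'E'
from look import *
import sys
im,d,p,W=look('wrist',sys.argv[1])
s=ctrl.read_state(); T=np.array(s['eef_pos']); Rm=Ro.from_euler('xyz',s['tool_rot']).as_matrix()
k=(W[...,2]>108)&(W[...,2]<119)&(W[...,1]<-150)&(W[...,0]<600)&(W[...,0]>500)&(W[...,1]>-250); P=W[k]; c,sz,a=cv2.minAreaRect(P[:,:2].astype(np.float32)); print('knob top',len(P),P.mean(0),c,sz,a)
print('in tool axes',(Rm.T@(np.array([*c,115])-T)).round(1))
cv2.imwrite(f'pics/k{sys.argv[1]}.png',im)
E
python3 kn.py 6
```

```text
wrist 9.675 [ 546.1 -206.3  175.3] [-3.13   0.007  0.905] [ 0.6 -0.3  1. ] 42.6
knob top 2115 [ 549.3913243  -203.00245434  114.92499833] (548.3318481445312, -204.3931884765625) (48.08262252807617, 16.531328201293945) 51.87421798706055
in tool axes [ 2.9  1.  60.7]
```

View pics/wrist6.png

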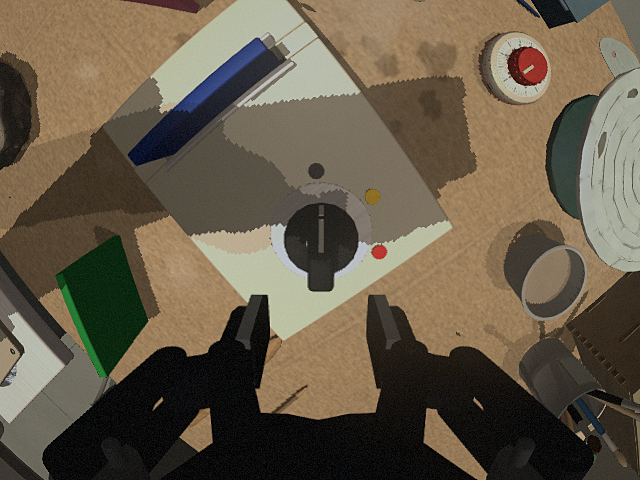

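Request:
play_rows --pt "2 1 25" --pt "3 1 55" --pt "3 1 75" --pt "3 1 82" --pt "3 1 82" --turn '[0,0,0,0,0]' --fingers '[0.5,0.5,0.5,0.5,0.5]'

```text
clock: 10.35
eef_pos: [548.1, -204.0, 93.5]
tool_rot: [-3.131, 0.007, 0.905]
force: [0.4, -1.0, 0.0]
width: 42.8
```

Request:
play_rows --pt "0 0 0" --pt "0 0 0" --pt "0 0 0" --pt "0 0 0" --turn '[0,0,0,0]' --fingers '[0.3,0.1,0,0]'

```text
clock: 10.85
eef_pos: [548.9, -204.4, 94.3]
tool_rot: [-3.133, 0.006, 0.905]
force: [1.8, 0.4, 4.6]
width: 15.0
```

Request:
play_rows --pt "0 0 3" --pt "0 0 6" --pt "0 0 7.5" --pt "0 0 7.5" --turn '[0,0,0,0]' --fingers '[0,0,0,0]'

```text
clock: 11.35
eef_pos: [549.0, -204.4, 87.4]
tool_rot: [-3.133, 0.006, 0.905]
force: [-1.4, 0.9, 8.9]
width: 14.6
```

Request:
play_rows --pt "0 0 1" --pt "0 0 1.5" --pt "0 0 1.5" --turn '[0,0,0]' --fingers '[0,0,0]'

```text
clock: 11.72
eef_pos: [549.0, -204.4, 86.6]
tool_rot: [-3.133, 0.006, 0.905]
force: [-1.5, 0.6, 8.8]
width: 14.6
```

Request:
play_rows --pt "0 0 0.5" --pt "0 0 0.5" --pt "0 0 0.5" --pt "0 0 0.5" --pt "0 0 0.5" --turn '[0.1,0.2,0.3,0.4,0.5]' --fingers '[0,0,0,0,0]'

```text
clock: 12.35
eef_pos: [549.4, -204.8, 87.0]
tool_rot: [-3.138, 0.008, 0.401]
force: [-1.1, -0.8, 8.0]
width: 14.8
```

Continue to yaw −0.016 (0.417 more).

Request:
play_rows --pt "-0.5 0 0.5" --pt "-0.5 0 0.5" --pt "-0.5 0 0.5" --pt "-0.5 0 0.5" --pt "-0.5 0 0.5" --turn '[0.1,0.2,0.3,0.4,0.417]' --fingers '[0,0,0,0,0]'

```text
clock: 12.98
eef_pos: [549.6, -205.3, 87.4]
tool_rot: [3.141, 0.007, -0.017]
force: [-1.1, 0.2, 7.2]
width: 15.0
```

Request:
play_rows --pt "0 0 0" --pt "0 0 0" --turn '[0,0]' --fingers '[0,0]'

```text
clock: 13.22
eef_pos: [549.6, -205.4, 88.1]
tool_rot: [3.141, 0.007, -0.017]
force: [-0.7, 1.2, 7.2]
width: 14.9
```

Run:
```python
from look import *
im,d,p,W=look('wrist','7'); cv2.imwrite('pics/crop7.png',cv2.resize(im[120:380,220:480],None,fx=2.2,fy=2.2,interpolation=cv2.INTER_CUBIC))
```

```text
wrist 13.225 [ 549.6 -205.4   88.1] [ 3.141  0.007 -0.017] [-0.7  1.2  7.2] 14.9
```

View pics/crop7.png

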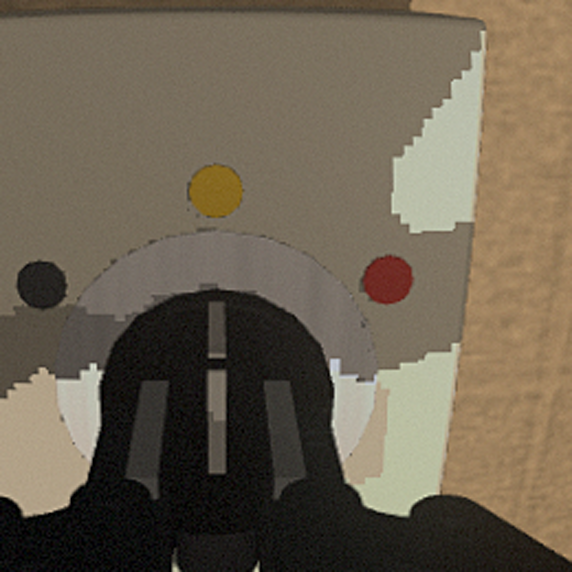

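The pointer stripe (217,300–470) lines up with the yellow dot at (216,190). Next I let the knob rise while still gripping it, then release.

Request:
play_rows --pt "0 0 -2" --pt "0 0 -4" --pt "0 0 -6" --pt "0 0 -6.5" --turn '[0,0,0,0]' --fingers '[0,0,0,0]'

```text
clock: 13.78
eef_pos: [549.6, -205.3, 94.6]
tool_rot: [3.141, 0.007, -0.017]
force: [-0.0, -0.8, -0.3]
width: 14.6
```

Request:
play_rows --pt "0 0 0" --pt "0 0 0" --pt "0 0 0" --pt "0 0 0" --pt "0 0 0" --turn '[0,0,0,0,0]' --fingers '[0.2,0.4,0.5,0.5,0.5]'

```text
clock: 14.4
eef_pos: [549.5, -205.4, 94.5]
tool_rot: [3.141, 0.007, -0.017]
force: [0.2, 0.2, -0.4]
width: 42.4
```

Request:
play_rows --pt "0 0 -20" --pt "0 0 -55" --pt "0 0 -95" --pt "0 0 -105" --pt "0 0 -105" --turn '[0,0,0,0,0]' --fingers '[0.5,0.5,0.5,0.5,0.5]'

```text
clock: 15.02
eef_pos: [550.5, -205.2, 199.8]
tool_rot: [3.141, 0.006, -0.017]
force: [-0.2, 0.6, 0.1]
width: 42.5
```

```bash
python3 kn.py 8
python3 - <<'E'
from look import *
W=np.load('pics/wrist8W.npy'); im,d=load('wrist','8')
k=(abs(W[...,0]-548)<12)&(abs(W[...,1]+204.5)<5); print('bar top z',np.percentile(W[k][:,2],[10,50,90]))
hsv=cv2.cvtColor(im,cv2.COLOR_BGR2HSV); H,S,V=[hsv[...,i].astype(int) for i in range(3)]
b=(H>105)&(H<130)&(S>100)&(W[...,2]>85)&(W[...,2]<130)&(abs(W[...,1]+90)<12)&(abs(W[...,0]-550)<60)
P=W[b]; print('tile top',np.median(P,0))
look('side','8');look('scene','8')
E
```

```text
wrist 15.025 [ 550.5 -205.2  199.8] [ 3.141  0.006 -0.017] [-0.2  0.6  0.1] 42.5
knob top 1692 [ 550.40407426 -204.68237953  115.02552102] (548.7816162109375, -204.7560577392578) (15.796273231506348, 48.29243469238281) 88.38473510742188
in tool axes [-0.4 -0.1 83.9]
bar top z [114.79057269 115.63958872 116.49551353]
tile top [554.52683934 -94.39200206 114.75332231]
side 15.075 [ 549.8 -204.9  198.9] [-3.141  0.008 -0.017] [ 0.4  0.4 -0.3] 42.3
scene 15.125 [ 549.6 -204.8  198.4] [-3.141  0.009 -0.017] [0.  0.2 0.5] 42.6
```

View pics/wrist8.png

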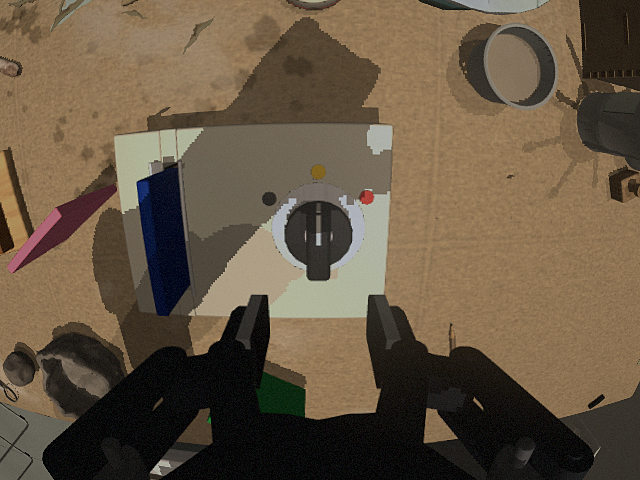

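View pics/side8.png

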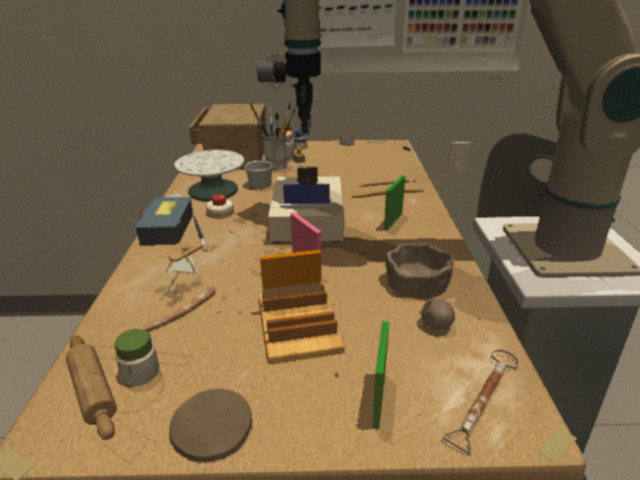

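```bash
python3 -c "
from cell import ctrl
print(ctrl.finish_job())"
```

```text
the job is handed in; nothing more can be done
None
```

I moved the blue tile from the rack to the warmer, set the knob to yellow, and handed the job in at about 15 s of the 61 s allowed. The hand-in gives no verdict.

- **Tile:** it stands glazed end up in the slot. After release its top edge measured about 120.7 mm, against the 120 mm expected when it stands on the floor. The last wrist view gave 114.8 mm, but that median mixed in points from the tile's side face, so I did not treat it as a real change. The pictures showed it still standing in the slot.
- **Knob:** I pressed it about 7.5 mm, turned it about 0.92 rad clockwise, and let it rise while still gripping it before releasing. The last look showed the pointer on the yellow dot, at about 1.21 rad against 1.2. The bar top measured about 115 mm, so the knob is fully up.
- **Rest of the scene:** the ochre tile is still in its rack slot. The gripper is clear of everything at about 200 mm up. The highest force I read was about 9 N, while pressing the knob.

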